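# Unlatch a control-panel cabinet and hold its self-closing lid open

### The job

A colleague needs both hands free to wire the board in the grey control-panel cabinet that lies on its back on the bench. Turn the black wing knob on its lid counter-clockwise until you feel it come against its stop, only then lift the lid, and hold it open at 60 degrees from shut; the lid shuts by itself, so finish with the lid still held up in the gripper fingers. Leave the things lying round the cabinet where they are.

Things in the scene. Friction and masses are not known exactly. Their poses are not given: they have to be found in the camera images.
- panel: light-grey sheet-steel control-panel cabinet, 200 (x) x 260 (y) x 79 mm, fixed, lying on its back; origin: centre of its underside on the bench, x from the wing-knob edge to the hinge edge, z up. Turned by -0.35 to 0.1 rad. Open-topped tray holding a circuit board, battery and power supply; the lid covers it
- lid_part (a joint): lid angle, rad: 0 shut, 1.047 = 60 degrees open, end stop 1.9. The lid is a flat sheet-steel cover 208 x 268 mm, 4 mm thick with flanges 14 mm down its sides, hinged on its far (+x) edge, so that the knob edge goes up and away from the robot. 0.45 to 0.7 kg plus a light closing spring: lifting at the knob takes about 3 to 5.5 N and the lid falls shut when let go
- latch_part (a joint): angle of the wing-knob latch, rad, growing counter-clockwise seen from above the lid: 0 = fully locked (wing parallel to the hinge), rigid stop at 1.55 (wing square to the hinge, the way the lid swings). Starts at 0.08 to 0.4; turns with a light friction of 0.05 N m and stays where it is left. Below about 1.15 its cam still hooks under the cabinet's front flange and the lid cannot be lifted
- knob (a point): centre of the wing of the black latch knob, 18 mm above the lid's top face, on the knob's axis, 172 mm from the hinge line. The wing is a bar 44 mm long, 10 mm thick and 24 mm high (from 6 to 30 mm above the lid), with flat sides to pinch; this frame's y runs along the wing, z along the knob's axis away from the lid; it turns with knob and lid
- hinge (a point): point on the hinge line at the middle of the lid's far edge, 79 mm above the bench, level with the lid's underside; the lid turns about this frame's y axis; with the lid open the frame is turned with it. The knob point always lies at -172, 0, +22 mm in this frame, which is level when the lid is shut
- lid_edge (a point): middle of the lid's front (knob) edge, level with its underside, 207 mm from the hinge line; moves with the lid
- multimeter: teal-and-black multimeter, 140 x 68 x 47 mm, loose, lying left of the cabinet; origin: centre of its underside
- screwdriver_yellow: screwdriver with a yellow handle, 185 mm long, loose, lying left of the multimeter; origin: under its middle
- pliers: pliers with red handles, 172 x 56 x 14 mm, loose, lying right of the cabinet; origin: under their middle
- fitting_5: grey tube-shaped conduit coupler, 32 mm across, 45 mm high, standing loose right of the cabinet near its hinge end; origin: centre of its underside

How it is judged:
On the way, in this order (a step that is already met when the one before it is completed fails the run):
1. the wing knob is turned counter-clockwise to its stop (within 9 degrees) while the lid is still shut (value of joint latch_part above 1.4 rad and value of joint lid_part below 0.06 rad), for 0.2 s.
2. the lid is lifted past 20 degrees by the fingers (value of joint lid_part above 0.35 rad and contact force between the fingers and lid_part above 0.3 N), for 0.1 s.
At the end, for the whole second after the job is handed in: The lid stands still at 60 degrees open, give or take 5, held up by the gripper's fingers (on the lid or its knob), and the four loose things have not moved by more than 20 mm (value of joint lid_part between 0.96 and 1.134 rad and velocity of joint lid_part between -0.05 and 0.05 rad/s and contact force between the fingers and lid_part above 0.5 N and distance of each of multimeter, screwdriver_yellow, pliers, fitting_5 from where it was at the start of the episode below 0.02 m); the arm keeps its last pose, push and grip.
It fails at once if a loose thing by the cabinet is pushed more than 20 mm or knocked over (distance of any of multimeter, screwdriver_yellow, pliers, fitting_5 from where it was at the start of the episode above 0.02 m).
It also fails if it takes over 53 s, if anything falls off the work surface, if the arm or the gripper's body presses on something with over 40 N, if the wrist force passes 120 N, or if a joint passes its speed limit or range.

### The arm

A 6-joint arm with a two-finger parallel gripper is mounted at the origin on a cart in front of the work surface, level with it; the furniture and walls round the work are solid. World frame = base frame: x ahead of the robot, y to its left, z up, the work surface at z = 0. Lengths are in m, angles in rad, forces in N, time in s.
With the tool pointing down it reaches from about 0.25 to 0.725 m from the base axis. Payload 4 kg.
Tool frame: the origin (TCP) lies between the finger pads; the fingertips stand 8 mm ahead of it and the grasp point (between the pads) lies 11 mm behind it (bot.tip_reach is the distance from the TCP to the fingertips, in m); z points along the fingers, y is the line along which they close (so a half turn about z gives the same grasp; the last joint's range is limited). The gripper opens to 85 mm and grips with 20 to 120 N. Pads are 22 mm wide; open, the fingers measure 114 mm over their backs; the gripper's body (76 mm by 85 mm) begins 54 mm behind the grasp point. The pads swing forward as they close: fully open they stand 13 mm farther back than shut.
Start: joints at [-1.339, 0.241, 0.005, 1.335, 0, 1.571], TCP at [0.115, -0.487, 0.239] pointing down, gripper open.
Joint ranges: [-2.72, 2.72], [-1.05, 1.87], [-1.09, 1.28], [-1.99, 2.15], [-1.42, 1.44], [-3.14, 3.14]. Speed limits (rad/s): [2.79, 2.79, 3.14, 3.14, 3.14, 3.14].

### API

Orientations are given as a unit quaternion [x, y, z, w].
In Python, from workcell import bot gives the robot as it stands.
- The arm moves only by the tool move_arm, never from a script. Its argument "deltas" is a list of rows, each a list of 7 numbers: the opening, from 0 (shut) to 1 (fully open), then the shift along the tool's x, y, z in mm, then the turn, a rotation vector about the tool's x, y, z in degrees. In form: [[gripper, tx, ty, tz, ax, ay, az], ...]. A call has 1 to 10 rows; each row shifts and turns the commanded pose from where the row before left it, along the tool's axes as they then stand; what a row does not reach is not made up. A row lasts 1/12 s, in which the tool goes at most 41.7 mm and 7.16 degrees, less where a joint would pass 70% of its speed; a pose out of reach is approached as far as the arm can. A call is refused whole if a number of a shift passes 41.7 or a number of a turn 7.16, either way. A call with a gripper value outside its range is refused whole. The fingers move at their own pace and stop on an object; the grip force is fixed at half the most. Time passes only in rows, so rows that do not move let the fingers close. It gives the time, the measured TCP pose, the force, the opening and the grip force at its end, in the units of the state.
- bot.get_obs(): the state, without advancing time (a new reading comes with each control period).
- bot.camera(name): name is "side" or "top" or "wrist"; returns the picture (400x640x3 uint8, blue, green, red); there is no depth.
- bot.calibration(name): a dict with "K" (3x3 intrinsics, pixels), "dist_coeffs" ([k1, k2, p1, p2, k3] as OpenCV has them; the pictures are not rectified), "position" and "orientation" of the camera in the world. Camera axes: x right, y down, z forward; pixel columns grow to the right and rows downward; lengths in m; the calibration is good to about 2 mm. A picture is of the moment at which its call begins: read the wrist's pose just before it. calibration takes no time and is no camera call; for the wrist camera it gives the pose at the moment of the call.
- bot.job_done(): hands the job in; it is judged then, once.
Trained networks look in the newest picture that a camera, given by its name, has taken for a name from the list of things; names that differ only in an ending like _2 or _b are one class to them, and where a whole thing is asked for, a point or a joint stands for the part that bears it (a point fixed in the world has none). Each returns a list of dicts, best first, with "conf" (0 to 1); they miss things now and then, are a little off and sometimes report something else, mostly with a low value. They report only what shows in the picture. A call takes as long as a camera call.
- bot.outline_of(query, camera): "pixels" (400x640 bool, what is visible of it) and "rect" ([left, top, width, height] in pixels, round what is visible of it).
The state is a dict: "clock": time; "joint_pos": joint angles; "joint_vel": joint speeds; "tau": joint torques, N m; "eef_pos": TCP position; "tool_rot": TCP orientation; "ft_force": force on the tool from outside, world axes, zero at the start; "ft_torque": the same for the moment, N m; "grip_width": finger opening in m; "grasp_force": force on a finger pad.
Only numpy, scipy, OpenCV 4.12 (cv2) and the standard library are available. Lean on these libraries where they do the work, as an engineer would, in place of code of your own. Each camera call takes 0.05 s, during which the arm holds its last target. There are 200 camera calls.

## Working session

There is one attempt and no reset: what is moved stays moved. The work goes in short steps, Python scripts to look and compute and a tool call to move; the robot and the scene stay as the last step left them, time stands still between calls to the robot, and variables do not carry over. Pictures are saved under pics/ and viewed, at most 10 in all, crops included, and the job is handed in when it is done.

Besides the shell and the picture viewer there is one more tool, called as name([rows], argument=value, ...), one row to a line, values as JSON. move_arm: Moves the arm, as the interface text tells. Its arguments: {"type":"object","properties":{"deltas":{"type":"array","items":{"type":"array","items":{"type":"number"}}}},"required":["deltas"]}

```bash
mkdir -p pics; ls
python3 - <<'E'
from workcell import bot
import cv2,numpy as np
o=bot.get_obs();print(o)
for c in("top","side"):
    im=bot.camera(c);cv2.imwrite(f"pics/{c}0.png",im)
    k=bot.calibration(c);print(c,k)
    for q in("knob","lid_part","panel"):
        for r in bot.outline_of(q,c)[:2]:
            ys,xs=np.nonzero(r["pixels"]);print(q,r["conf"],r["rect"],xs.mean(),ys.mean(),cv2.minAreaRect(np.c_[xs,ys].astype(np.int32)))
E
```

```text
pics
{'clock': 0.0, 'joint_pos': array([-1.33901955e+00,  2.41372292e-01,  3.72368576e-03,  1.33520778e+00,
       -1.08687125e-05,  1.57078162e+00]), 'joint_vel': array([ 0.00028333,  0.00108436, -0.00040726,  0.00075548, -0.00108786,
        0.00176029]), 'tau': array([-2.36235428e-04, -3.72315466e+01,  2.52408689e+01,  1.70976348e-02,
       -7.03830619e-05, -6.53532652e-06]), 'eef_pos': array([ 0.11470827, -0.48602823,  0.23843306]), 'tool_rot': array([ 9.93291075e-01,  1.15636414e-01, -1.24491855e-04, -1.02249328e-03]), 'ft_force': array([ 1.10881204, -0.43278799,  0.28020238]), 'ft_torque': array([0.01545868, 0.01495725, 0.00087777]), 'grasp_force': 0.0, 'grip_width': 0.08510926476119914}
top {'K': array([[464.60624784,   0.        , 323.73177147],
       [  0.        , 464.60624784, 202.56285218],
       [  0.        ,   0.        ,   1.        ]]), 'dist_coeffs': array([-0.10580328,  0.        ,  0.        ,  0.        ,  0.        ]), 'position': array([ 0.48165438, -0.11910749,  1.15247956]), 'orientation': array([ 0.71511419, -0.69890593,  0.0075133 , -0.00925966])}
knob 0
[... 615 characters left out ...]
.        ]]), 'dist_coeffs': array([-0.03079725,  0.        ,  0.        ,  0.        ,  0.        ]), 'position': array([ 0.53302084, -0.92259859,  0.82068579]), 'orientation': array([ 0.91622912,  0.01094655, -0.00940195, -0.40039477])}
knob 0.68 [293.6, 173.9, 8.5, 22.8] 296.85849056603774 187.29245283018867 ((297.0, 186.0), (18.0, 8.0), 90.0)
lid_part 0.96 [280.5, 155.7, 91.1, 87.9] 326.2568522181407 198.14382593953093 ((327.0609436035156, 197.5218048095703), (82.12692260742188, 93.0347671508789), 89.13194274902344)
panel 0.85 [280.3, 155.3, 93.1, 100.5] 326.57689224779574 206.73777625100195 ((326.86639404296875, 206.2726593017578), (98.8813247680664, 95.4649429321289), 88.2901840209961)
```

```bash
cat > h.py <<'E'
from workcell import bot
import cv2,numpy as np
from scipy.spatial.transform import Rotation as R
def toworld(px,cam,z,k=None):
    k=k or bot.calibration(cam)
    p=cv2.undistortPoints(np.array(px,float).reshape(-1,1,2),k["K"],k["dist_coeffs"]).reshape(-1,2)
    d=R.from_quat(k["orientation"]).apply(np.c_[p,np.ones(len(p))]);c=np.array(k["position"])
    return c+d*((z-c[2])/d[:,2])[:,None]
E
python3 - <<'E'
from h import *
print(toworld([(320.7,228.4)],"top",.105),toworld([(297,185)],"side",.105))
r=bot.outline_of("lid_part","top")[0];ys,xs=np.nonzero(r["pixels"])
w=toworld(np.c_[xs,ys],"top",.083)[:,:2]
m=cv2.minAreaRect((w*1000).astype(np.float32));print(m)
a=cv2.imread("pics/top0.png")[100:300,200:440];b=cv2.imread("pics/side0.png")[110:310,220:460]
cv2.imwrite("pics/a.png",cv2.resize(np.vstack([a,b]),None,fx=2,fy=2,interpolation=cv2.INTER_CUBIC)[:, :][:800])
x=np.hstack([a,b]);cv2.imwrite("pics/a.png",cv2.resize(x,(800,333),interpolation=cv2.INTER_CUBIC))
E
```

```text
[[ 0.44810664 -0.11074269  0.105     ]] [[ 0.44810125 -0.10952123  0.105     ]]
((516.9280395507812, -105.43397521972656), (213.196044921875, 270.26171875), 3.015618324279785)
```

View pics/a.png

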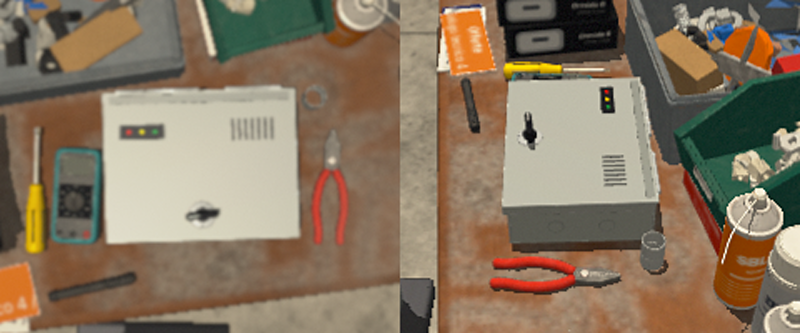

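The top view shows the knob at crop (203,214), with its wing nearly parallel to the hinge and rotated slightly counter-clockwise. The multimeter and screwdriver are on the left, the pliers and coupler on the right. The two cameras agree on the knob at about (0.448, -0.110), with panel yaw about 0.05. I'll move above it.

move_arm([
  [1,29.3,-20.7,0,0,0,0],
  [1,29.3,-20.7,0,0,0,0],
  [1,29.3,-20.7,0,0,0,0],
  [1,29.3,-20.7,0,0,0,0],
  [1,29.3,-20.7,0,0,0,0],
  [1,29.3,-20.7,0,0,0,0],
  [1,29.3,-20.7,0,0,0,0],
  [1,29.3,-20.7,0,0,0,0],
  [1,29.3,-20.7,0,0,0,0],
  [1,29.3,-20.7,0,0,0,0],
])

```text
clock: 1.28
eef_pos: [0.3534, -0.2164, 0.2396]
tool_rot: [0.993, 0.116, 0.0, 0.0]
ft_force: [0.8, -0.9, -0.5]
grip_width: 0.0853
grasp_force: 0.0
```

move_arm([
  [1,29.3,-20.7,0,0,0,0],
  [1,29.3,-20.7,0,0,0,0],
  [1,29.3,-20.7,0,0,0,0],
  [1,29.3,-20.7,0,0,0,0],
  [1,0,0,0,0,0,-7],
  [1,0,0,0,0,0,-7],
  [1,0,0,0,0,0,-7],
  [1,0,0,0,0,0,-7],
  [1,0,0,0,0,0,-7],
  [1,0,0,0,0,0,-7],
])

```text
clock: 2.12
eef_pos: [0.4476, -0.1102, 0.2394]
tool_rot: [0.884, 0.467, 0.0, 0.0]
ft_force: [-0.2, -1.6, 0.3]
grip_width: 0.0855
grasp_force: 0.0
```

move_arm([
  [1,0,0,0,0,0,-7],
  [1,0,0,0,0,0,-7],
  [1,0,0,0,0,0,-7],
  [1,0,0,0,0,0,-7],
  [1,0,0,0,0,0,-7],
  [1,0,0,0,0,0,-7],
  [1,0,0,0,0,0,-5],
  [1,0,0,0,0,0,0],
  [1,0,0,0,0,0,0],
])

```text
clock: 2.87
eef_pos: [0.4475, -0.1103, 0.2394]
tool_rot: [0.628, 0.778, 0.0, 0.0]
ft_force: [-0.5, 0.3, 0.1]
grip_width: 0.0856
grasp_force: 0.0
```

Run:
```python
from h import *
o=bot.get_obs();r=R.from_quat(o["tool_rot"]).as_matrix()
print(o["clock"],o["joint_pos"].round(3),o["eef_pos"],r.round(3),o["ft_force"])
k=bot.calibration("wrist");im=bot.camera("wrist");cv2.imwrite("pics/w1.png",im)
print(k["position"])
for q in bot.outline_of("knob","wrist")[:2]:
    ys,xs=np.nonzero(q["pixels"]);print(q["conf"],q["rect"])
    w=toworld(np.c_[xs,ys],"wrist",.101,k)[:,:2]*1000
    print(cv2.minAreaRect(w.astype(np.float32)))
for q in bot.outline_of("lid_part","wrist")[:1]:
    ys,xs=np.nonzero(q["pixels"]);print(q["conf"],q["rect"])
    w=toworld(np.c_[xs,ys],"wrist",.083,k)[:,:2]*1000
    print(cv2.minAreaRect(w.astype(np.float32)))
```

```text
2.8667 [-0.242  0.163 -0.092  1.315 -0.     1.117] [ 0.44752062 -0.11034182  0.23936679] [[-0.21   0.978  0.   ]
 [ 0.978  0.21  -0.   ]
 [-0.     0.    -1.   ]] [-0.52129031  0.29226484  0.14512763]
[ 0.43162506 -0.0374901   0.37412623]
0.77 [309.0, 156.9, 20.9, 58.2]
((448.5933837890625, -111.30625915527344), (19.380084991455078, 46.90825271606445), 12.156089782714844)
0.54 [261.6, 0.5, 299.0, 329.1]
((512.8074340820312, -102.97793579101562), (199.96632385253906, 252.0706024169922), 2.816310167312622)
0.81 [261.3, 4.1, 301.8, 325.3]
((518.1129150390625, -106.86605834960938), (212.4913330078125, 268.0928039550781), 3.0118234157562256)
```

View pics/w1.png

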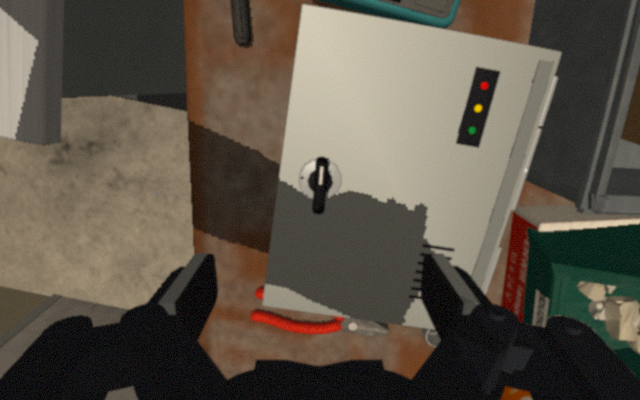

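Wrist view: knob wing at about (320,185), lined up with the tool x axis. The fingers are clear of it. Descend and pinch.

move_arm([
  [1,-0.5,0.8,35,0,0,0],
  [1,0,0,35,0,0,0],
  [1,0,0,35,0,0,0],
  [1,0,0,25,0,0,0],
  [1,0,0,11,0,0,0],
  [0.5,0,0,0,0,0,0],
  [0.3,0,0,0,0,0,0],
  [0,0,0,0,0,0,0],
  [0,0,0,0,0,0,0],
  [0,0,0,0,0,0,0],
])

```text
clock: 3.85
eef_pos: [0.4496, -0.1109, 0.0997]
tool_rot: [0.627, 0.779, 0.001, 0.001]
ft_force: [0.4, 0.6, -0.6]
grip_width: 0.0255
grasp_force: 0.0
```

move_arm([
  [0,0,0,0,0,0,0],
  [0,0,0,0,0,0,0],
  [0,0,0,0,0,0,0],
  [0,0,0,0,0,0,0],
])

```text
clock: 4.18
eef_pos: [0.4485, -0.1112, 0.0989]
tool_rot: [0.628, 0.779, -0.0, 0.001]
ft_force: [-2.3, -2.5, 3.3]
grip_width: 0.0088
grasp_force: 61.7
```

Gripped. I'll turn it counter-clockwise and watch the torque.

move_arm([
  [0,0,0,0,0,0,-5],
  [0,0,0,0,0,0,-6],
  [0,0,0,0,0,0,-6],
  [0,0,0,0,0,0,-6],
  [0,0,0,0,0,0,-6],
  [0,0,0,0,0,0,-6],
  [0,0,0,0,0,0,-5],
  [0,0,0,0,0,0,0],
])

```text
clock: 4.85
eef_pos: [0.448, -0.1114, 0.0986]
tool_rot: [0.323, 0.946, -0.001, 0.0]
ft_force: [-3.6, -4.2, 4.4]
grip_width: 0.0085
grasp_force: 61.8
```

```bash
cat > s.py <<'E'
from h import *
o=bot.get_obs();r=R.from_quat(o["tool_rot"]).as_matrix()
print(o["clock"],o["joint_pos"].round(3),o["eef_pos"].round(4),"yaw",np.degrees(np.arctan2(r[1,0],r[0,0])).round(2),r[:,2].round(3),"F",o["ft_force"].round(2),"T",o["ft_torque"].round(3),o["grip_width"],o["grasp_force"])
E
python3 s.py
```

```text
4.85 [-0.243  0.282 -0.332  0.957 -0.002  0.415] [ 0.448  -0.1114  0.0986] yaw 142.33 [-0.    -0.002 -1.   ] F [-3.57 -4.17  4.42] T [-0.745  0.515  0.076] 0.008516774941904075 61.848140358924866
```

move_arm([
  [0,0,0,0,0,0,-6],
  [0,0,0,0,0,0,-6],
  [0,0,0,0,0,0,-6],
  [0,0,0,0,0,0,-6],
  [0,0,0,0,0,0,-5],
  [0,0,0,0,0,0,-4],
  [0,0,0,0,0,0,0],
  [0,0,0,0,0,0,0],
])

```text
clock: 5.52
eef_pos: [0.4479, -0.1119, 0.0986]
tool_rot: [0.043, 0.999, -0.001, -0.0]
ft_force: [-4.2, -5.1, 5.7]
grip_width: 0.0086
grasp_force: 61.9
```

```bash
python3 s.py
```

```text
5.5167 [-0.243  0.282 -0.332  0.957 -0.003 -0.157] [ 0.4479 -0.1119  0.0986] yaw 175.1 [-0.001 -0.003 -1.   ] F [-4.18 -5.13  5.7 ] T [-1.092  0.674  0.086] 0.008557341744100229 61.85199201107025
```

move_arm([
  [0,0,0,0,0,0,-2],
  [0,0,0,0,0,0,-2],
  [0,0,0,0,0,0,0],
  [0,0,0,0,0,0,0],
])

```text
clock: 5.85
eef_pos: [0.4479, -0.1119, 0.0986]
tool_rot: [0.008, 1.0, -0.001, -0.0]
ft_force: [-3.9, -5.7, 4.5]
grip_width: 0.0081
grasp_force: 61.9
```

```bash
python3 s.py
```

```text
5.85 [-0.243  0.282 -0.332  0.957 -0.003 -0.227] [ 0.4479 -0.1119  0.0986] yaw 179.1 [-0.001 -0.003 -1.   ] F [-3.86 -5.74  4.49] T [-1.086  0.624  0.025] 0.008077037375220076 61.85454189777374
```

move_arm([
  [0,0,0,0,0,0,-2],
  [0,0,0,0,0,0,-1.5],
  [0,0,0,0,0,0,0],
  [0,0,0,0,0,0,0],
])

```text
clock: 6.18
eef_pos: [0.4479, -0.112, 0.0986]
tool_rot: [-0.022, 1.0, -0.001, -0.0]
ft_force: [-4.6, -5.5, 5.2]
grip_width: 0.0088
grasp_force: 61.9
```

```bash
python3 s.py
```

```text
6.1833 [-0.243  0.282 -0.332  0.957 -0.003 -0.288] [ 0.4479 -0.112   0.0986] yaw -177.43 [-0.001 -0.003 -1.   ] F [-4.56 -5.51  5.23] T [-1.122  0.63  -0.121] 0.008772572355538973 61.88673377037048
```

move_arm([
  [0,0,0,0,0,0,-2],
  [0,0,0,0,0,0,-1.5],
  [0,0,0,0,0,0,0],
  [0,0,0,0,0,0,0],
])

```text
clock: 6.52
eef_pos: [0.4479, -0.112, 0.0986]
tool_rot: [-0.051, 0.999, -0.001, -0.0]
ft_force: [-4.6, -4.4, 5.2]
grip_width: 0.0083
grasp_force: 70.6
```

```bash
python3 s.py
```

```text
6.5167 [-0.243  0.282 -0.332  0.957 -0.003 -0.346] [ 0.4479 -0.112   0.0986] yaw -174.1 [-0.001 -0.003 -1.   ] F [-4.57 -4.42  5.18] T [-0.977  0.65  -1.062] 0.008308720785046573 70.5702433269471
```

Stop felt: the yaw torque went from about 0.1 to 1.06 N m. I'll ease off the wind-up and compute the lifting arc, with the tool tilting half as much as the lid and the wing pivoting in the pads.

move_arm([
  [0,0,0,0,0,0,3],
  [0,0,0,0,0,0,0],
])

```text
clock: 6.68
eef_pos: [0.4479, -0.112, 0.0986]
tool_rot: [-0.026, 1.0, -0.001, -0.0]
ft_force: [-4.4, -4.4, 5.3]
grip_width: 0.0087
grasp_force: 62.1
```

```bash
python3 s.py
python3 - <<'E'
from h import *
o=bot.get_obs();r0=R.from_quat(o["tool_rot"]);p=o["eef_pos"]
yaw=np.radians(3.0);Z=R.from_euler("z",yaw);ax=Z.apply([0,1,0])
g0=p-r0.apply([0,0,.011]);v0=Z.inv().apply(g0);hz=.079
h=np.array([.4482,-.1112,hz])+Z.apply([.172,0,0]);rel=g0-h;print(h,rel)
N=20;pr=None
for i in range(N+1):
    t=np.radians(60*i/N);rr=R.from_rotvec(ax*t*.5)*r0
    tcp=h+R.from_rotvec(ax*t).apply(rel)+rr.apply([0,0,.011])
    if pr: print(i,(pr[1].inv().apply(tcp-pr[0])*1000).round(1),np.degrees((pr[1].inv()*rr).as_rotvec()).round(2),tcp.round(3))
    pr=(tcp,rr)
E
```

```text
6.6833 [-0.243  0.282 -0.332  0.957 -0.003 -0.294] [ 0.4479 -0.112   0.0986] yaw -177.06 [-0.001 -0.003 -1.   ] F [-4.36 -4.45  5.31] T [-1.068  0.641 -0.344] 0.008742600267756164 62.084888219833374
[ 0.61996428 -0.10219822  0.079     ] [-0.17206566 -0.00976447  0.03059352]
1 [-1.5 -0.  -9. ] [ 0.   1.5 -0. ] [ 0.449 -0.112  0.108]
2 [-1.8 -0.  -8.9] [ 0.   1.5 -0. ] [ 0.451 -0.112  0.116]
3 [-2.  -0.  -8.9] [ 0.   1.5 -0. ] [ 0.454 -0.112  0.125]
4 [-2.2 -0.  -8.8] [ 0.   1.5 -0. ] [ 0.457 -0.112  0.134]
5 [-2.5 -0.  -8.7] [ 0.   1.5 -0. ] [ 0.46  -0.111  0.142]
6 [-2.7 -0.  -8.7] [ 0.   1.5 -0. ] [ 0.464 -0.111  0.15 ]
7 [-2.9 -0.  -8.6] [ 0.   1.5 -0. ] [ 0.468 -0.111  0.159]
8 [-3.1 -0.  -8.5] [ 0.   1.5 -0. ] [ 0.473 -0.111  0.166]
9 [-3.4 -0.  -8.4] [ 0.   1.5 -0. ] [ 0.478 -0.11   0.174]
10 [-3.6 -0.  -8.3] [ 0.   1.5 -0. ] [ 0.483 -0.11   0.181]
11 [-3.8 -0.  -8.2] [ 0.   1.5 -0. ] [ 0.489 -0.11   0.188]
12 [-4.  -0.  -8.1] [ 0.   1.5 -0. ] [ 0.495 -0.11   0.195]
13 [-4.2 -0.  -8. ] [ 0.   1.5 -0. ] [ 0.502 -0.109  0.201]
14 [-4.4 -0.  -7.9] [ 0.   1.5 -0. ] [ 0.509 -0.109  0.207]
15 [-4.6 -0.  -7.7] [ 0.   1.5 -0. ] [ 0.516 -0.108  0.212]
16 [-4.8 -0.  -7.6] [ 0.   1.5 -0. ] [ 0.523 -0.108  0.218]
17 [-5.  -0.  -7.5] [ 0.   1.5 -0. ] [ 0.531 -0.108  0.222]
18 [-5.2 -0.  -7.3] [ 0.   1.5 -0. ] [ 0.539 -0.107  0.227]
19 [-5.4 -0.  -7.2] [ 0.   1.5 -0. ] [ 0.547 -0.107  0.231]
20 [-5.6 -0.  -7. ] [ 0.   1.5 -0. ] [ 0.555 -0.106  0.234]
```

move_arm([
  [0,-1.5,0,-9.0,0,1.5,0],
  [0,-1.8,0,-8.9,0,1.5,0],
  [0,-2.0,0,-8.9,0,1.5,0],
  [0,-2.2,0,-8.8,0,1.5,0],
  [0,0,0,0,0,0,0],
])

```text
clock: 7.1
eef_pos: [0.4557, -0.1115, 0.1328]
tool_rot: [-0.026, 0.998, -0.003, -0.056]
ft_force: [-3.1, -6.1, -6.0]
grip_width: 0.0086
grasp_force: 60.2
```

```bash
python3 s.py
```

```text
7.1 [-0.219  0.337 -0.158  1.182 -0.033 -0.271] [ 0.4557 -0.1115  0.1328] yaw -176.97 [-0.111 -0.009 -0.994] F [-3.08 -6.11 -6.04] T [-1.449  0.879 -0.283] 0.008633087023864793 60.24884819984436
```

move_arm([
  [0,-2.5,0,-8.7,0,1.5,0],
  [0,-2.7,0,-8.7,0,1.5,0],
  [0,-2.9,0,-8.6,0,1.5,0],
  [0,-3.1,0,-8.5,0,1.5,0],
  [0,-3.4,0,-8.4,0,1.5,0],
  [0,-3.6,0,-8.3,0,1.5,0],
  [0,0,0,0,0,0,0],
])

```text
clock: 7.68
eef_pos: [0.4814, -0.1102, 0.1798]
tool_rot: [-0.027, 0.99, -0.005, -0.135]
ft_force: [-7.1, -6.2, -2.3]
grip_width: 0.0085
grasp_force: 59.7
```

```bash
python3 s.py
python3 - <<'E'
from h import *
a=bot.camera("side");cv2.imwrite("pics/s2.png",cv2.resize(a[60:320,180:500],(640,520)))
E
```

```text
7.6833 [-0.185  0.47   0.143  1.508 -0.067 -0.23 ] [ 0.4814 -0.1102  0.1798] yaw -176.96 [-0.268 -0.018 -0.963] F [-7.15 -6.22 -2.34] T [-1.484  1.398 -0.021] 0.008520182230618673 59.66092586517334
```

View pics/s2.png

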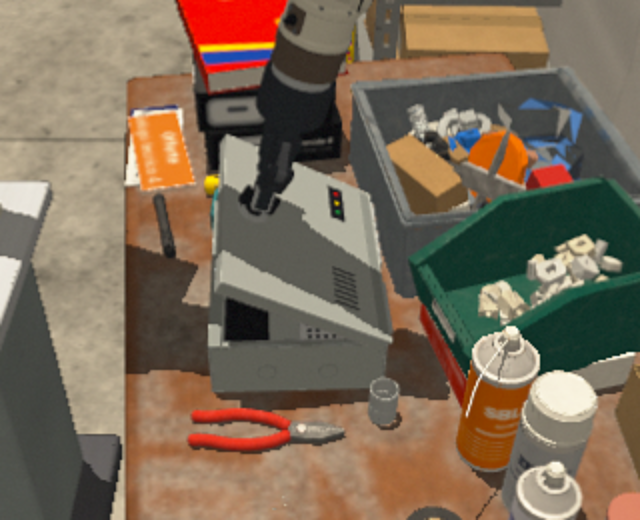

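The lid is lifted about 30°, with the fingers on the knob at about (262,200). The loose things haven't moved. Continuing.

move_arm([
  [0,-3.8,0,-8.2,0,1.5,0],
  [0,-4.0,0,-8.1,0,1.5,0],
  [0,-4.2,0,-8.0,0,1.5,0],
  [0,-4.4,0,-7.9,0,1.5,0],
  [0,-4.6,0,-7.7,0,1.5,0],
  [0,0,0,0,0,0,0],
])

```text
clock: 8.23
eef_pos: [0.5138, -0.1085, 0.2115]
tool_rot: [-0.026, 0.979, -0.007, -0.2]
ft_force: [-8.7, -6.3, 2.0]
grip_width: 0.009
grasp_force: 59.8
```

```bash
python3 s.py
```

```text
8.2333 [-0.159  0.629  0.447  1.784 -0.087 -0.196] [ 0.5138 -0.1085  0.2115] yaw -176.96 [-0.392 -0.025 -0.92 ] F [-8.69 -6.27  1.97] T [-1.47   1.647  0.088] 0.009039162554037925 59.78968620300293
```

move_arm([
  [0,-4.8,0,-7.6,0,1.5,0],
  [0,-5.0,0,-7.5,0,1.5,0],
  [0,-5.2,0,-7.3,0,1.5,0],
  [0,-5.4,0,-7.2,0,1.5,0],
  [0,-5.6,0,-7.0,0,1.5,0],
  [0,0,0,0,0,0,0],
  [0,0,0,0,0,0,0],
  [0,0,0,0,0,0,0],
])

```text
clock: 8.9
eef_pos: [0.5534, -0.1064, 0.2339]
tool_rot: [-0.026, 0.965, -0.009, -0.262]
ft_force: [-6.4, -6.0, 3.1]
grip_width: 0.0083
grasp_force: 60.2
```

```bash
python3 s.py
python3 - <<'E'
from h import *
a=bot.camera("side");cv2.imwrite("pics/s3.png",cv2.resize(a[60:320,180:500],(640,520)))
k=bot.calibration("side")
o=bot.get_obs();r=R.from_quat(o["tool_rot"])
g=o["eef_pos"]-r.apply([0,0,.011]);h=np.array([.62,-.1022,.079]);d=g-h
print("lid est",np.degrees(np.arctan2(d[2],-(d[0]*np.cos(.052)+d[1]*np.sin(.052)))-np.arctan2(.0306,.172)),np.hypot(d[2],d[0]),np.hypot(.0306,.172))
# predicted corners of lid front edge at angles
Z=R.from_euler("z",.052);h3=h
c=bot.calibration("side");Rc=R.from_quat(c["orientation"]).inv()
for t in(50,55,60,65):
    pts=np.array([h3+Z.apply(R.from_euler("y",t,degrees=True).apply([-.207,s*.134,.004])) for s in(-1,1)])
    q=Rc.apply(pts-c["position"])
    px=cv2.projectPoints(q,np.zeros(3),np.zeros(3),c["K"],c["dist_coeffs"])[0].reshape(-1,2)
    print(t,((px-[180,60])*2).round(0).tolist())
E
```

```text
8.9 [-0.137  0.843  0.842  2.091 -0.1   -0.165] [ 0.5534 -0.1064  0.2339] yaw -176.98 [-0.504 -0.031 -0.863] F [-6.39 -5.97  3.06] T [-1.359  1.054  0.378] 0.008260841341291316 60.2100795507431
lid est 59.49866964093567 0.17540944045313303 0.17470077275158227
50 [[269.0, 237.0], [266.0, 91.0]]
55 [[284.0, 228.0], [278.0, 83.0]]
60 [[300.0, 220.0], [291.0, 76.0]]
65 [[317.0, 213.0], [304.0, 70.0]]
```

View pics/s3.png

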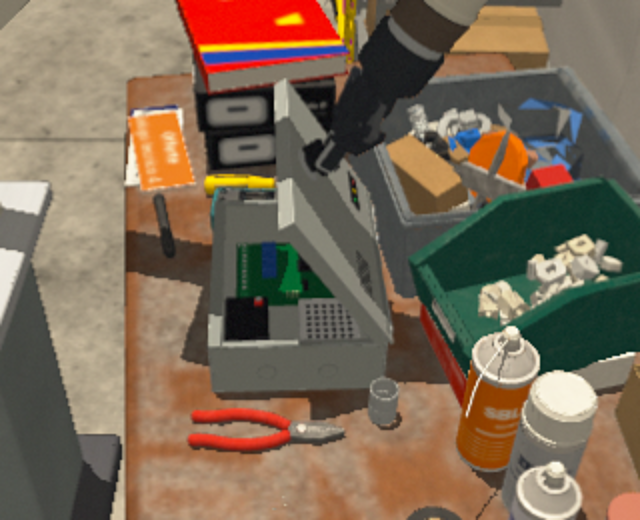

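The lid is open with the fingers on the knob at (322,155). Its front corners sit at about (297,220) and (287,80), which matches the prediction for 59–60°. I'll let it settle and hand in.

move_arm([
  [0,0,0,0,0,0,0],
  [0,0,0,0,0,0,0],
  [0,0,0,0,0,0,0],
  [0,0,0,0,0,0,0],
  [0,0,0,0,0,0,0],
  [0,0,0,0,0,0,0],
])

```text
clock: 9.45
eef_pos: [0.5534, -0.1064, 0.2339]
tool_rot: [-0.026, 0.965, -0.009, -0.261]
ft_force: [-5.6, -5.9, 1.8]
grip_width: 0.0085
grasp_force: 60.1
```

```bash
python3 s.py; python3 -c "
from workcell import bot
print(bot.job_done())"
```

```text
9.45 [-0.138  0.842  0.841  2.09  -0.1   -0.165] [ 0.5534 -0.1064  0.2339] yaw -176.99 [-0.504 -0.031 -0.863] F [-5.61 -5.86  1.77] T [-1.359  0.89   0.379] 0.008544246551498526 60.129854679107666
the job is handed in; nothing more can be done
None
```

I turned the knob counter-clockwise until I felt its stop, then lifted the lid; the fingers now hold it by the knob at an estimated 59–60° open, the loose things look undisturbed in the side view, and I handed the job in at 9.5 s (no verdict was returned).

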